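# Make up two watch job trays from the bench stock

## Robot

A 6-joint arm with a two-finger parallel gripper is mounted at the origin on a cart in front of the work surface, level with it; the furniture and walls round the work are solid. World frame = base frame: x ahead of the robot, y to its left, z up, the work surface at z = 0. Lengths are in m, angles in rad, forces in N, time in s.
With the tool pointing down it reaches from about 0.275 to 0.85 m from the base axis. Payload 5.2 kg.
Tool frame: the origin (TCP) lies at the very end of the fingers, on their centre line; the grasp point (between the pads) lies 19 mm behind it (bot.pinch_z is the distance from the TCP to the grasp point, in m); z points along the fingers, y is the line along which they close (so a half turn about z gives the same grasp; the last joint's range is limited). The gripper opens to 85 mm and grips with 20 to 120 N. Pads are 22 mm wide; open, the fingers measure 114 mm over their backs; the gripper's body (76 mm by 85 mm) begins 54 mm behind the grasp point. The pads swing forward as they close: fully open they stand 13 mm farther back than shut.
Start: joints at [-1.405, 0.259, 1.535, -0, 1.348, -0.203], TCP at [0.198, -0.513, 0.231] pointing down, gripper open.
Joint ranges: [-3.14, 3.14], [-0.91, 2.08], [0.19, 2.58], [-1.22, 4.36], [0.22, 2.71], [-3.12, 3.12]. Speed limits (rad/s): [2.57, 2.57, 3.14, 3.14, 3.14, 3.14].

## Interface

Orientations are given as [roll, pitch, yaw] about the fixed x, y, z axes, in that order (R = Rz(yaw) Ry(pitch) Rx(roll)).
In Python, from plant import bot, cams gives the robot as it stands. The module is installed in compiled form; this text tells all that it offers.
- The arm moves only by the tool servo_tool, never from a script. Its argument "rows" is a list of rows, each a list of 7 numbers: the shift along the tool's x, y, z in units of 30 mm (1.0 is 30 mm), then the turn, a rotation vector about the tool's x, y, z in degrees, then the closure, from 0 (fully open) to 1 (shut). A call has 1 to 20 rows; each row is the pose to reach, as a shift and turn from the pose commanded when the call began, along the tool's axes at that moment; what a row does not reach only later rows make up. A row lasts 1/12 s, in which the tool goes at most 41.7 mm and 7.16 degrees, less where a joint would pass 70% of its speed; a pose out of reach is approached as far as the arm can. A call with a gripper value outside its range is refused whole. The fingers move at their own pace and stop on an object; "newtons" is the grip in N (left out, the last holds). Time passes only in rows, so rows that repeat a pose let the fingers close. It gives the time, the measured TCP pose, the force, the opening and the grip force at its end, in the units of the state.
- bot.get_obs(): the state, without advancing time (a new reading comes with each control period).
- cams.camera(name): name is "side" or "top"; returns the picture (400x640x3 uint8, blue, green, red); there is no depth.
- cams.camera_model(name): a dict with "fx", "fy", "cx", "cy" (pixels), "rvec" (rotation vector, rad) and "tvec" (3), from world to camera coordinates, as OpenCV has them. Camera axes: x right, y down, z forward; pixel columns grow to the right and rows downward; lengths in m; the calibration is good to about 2 mm. A picture is of the moment at which its call begins. camera_model takes no time and is no camera call.
- bot.hand_in(): hands the job in; it is judged then, once.
The state is a dict: "time_s": time; "joints": joint angles; "joint_vel": joint speeds; "joint_efforts": joint torques, N m; "tcp_pos": TCP position; "tool_rot": TCP orientation; "ft_force": force on the tool from outside, world axes, zero at the start; "wrist_torque": the same for the moment, N m; "opening": opening from 0.0 (shut) to 1.0 (fully open); "gripper_force": force on a finger pad.
Only numpy, scipy, OpenCV 4.12 (cv2) and the standard library are available. Lean on these libraries where they do the work, as an engineer would, in place of code of your own. Each camera call takes 0.05 s, during which the arm holds its last target. There are 200 camera calls.

## Task

Make up the two job trays from the stock standing on the bench. For the overhaul, the tray holding the movement gets the large parts tin in its middle compartment, the loupe in the compartment nearest the robot and the oil cups lying in its long trough; for the case work, the tray holding the empty watch case gets the small parts tin in its middle compartment and the steel bench block in the compartment nearest the robot. Everything must sit flat on the tray floor inside its compartment, right way up; leave the red box beside the stock and the balance tack where they are.

Things in the scene. Friction and masses are not known exactly. Their poses are not given: they have to be found in the camera images.
- movement_tray: Fixed grey tray 196x141 mm, gilt movement on its seat. Origin: centre of underside; x away from robot, y left. Floor top z 3, ribs 8, rim 11.5 mm. Left: trough 190x62, centre (0,36.5), 60 mm finger notches (sill z 5) at mid-length, both sides. Right column, centres y -32.5, far to near: round seat x 68; middle compartment 72x70 (x, y), x 2; near compartment 58x70, x -66.
- case_tray: Fixed grey tray, the same moulding, size, origin and axes as movement_tray (walls 3 mm thick): the one with a bare steel watch case (ring with lugs, 44x42x8 mm) on its round seat and a slim steel spring-bar tool lying in its trough, both fixed. Between trays and stock, at the back, stands a 119 mm tall instrument, and a lamp hangs 0.21 m over the back of the bench: cross on the near side.
- large_tin: The larger round aluminium parts tin with glass-topped lid (lid fixed shut): 52 mm diameter, 23 mm tall, about 40 g. Origin: centre of its underside, z up.
- small_tin: The smaller round aluminium parts tin with glass-topped lid (lid fixed shut): 41 mm diameter, 20 mm tall, about 30 g. Origin: centre of its underside, z up.
- loupe: Eye loupe with dark barrel, standing on its wide rim: 32 mm diameter at the foot, 27 mm tall, about 22 g. Origin: centre of its foot, z up.
- oil_cups: Black oil-cup stand, a row of four lidded cups on a bar: 32 mm (x) x 104 mm (y, its long axis) x 20 mm tall, about 0.3 kg; the bar itself, to be gripped across its 32 mm, is 12 mm tall. Origin: centre of its underside. Lids do not open.
- bench_block: Steel hexagonal bench block with holes in its top: 36 mm across flats (two flats face along its own x), 42 mm across corners (along its y), 25 mm tall, about 0.28 kg. Origin: centre of its underside, z up.
- red_box: Small red hinged spring box among the stock, 44 x 53 x 20 mm, not part of either job: stays where it is. Origin: centre of its underside.
- balance_tack: Balance tack: black weighted foot 30 mm across and 8 mm tall, with a thin brass post carrying a balance, 39 mm tall in all; not part of either job: stays where it is. Origin: centre of its underside.
Things that resemble listed ones, but are neither listed nor needed, are in the scene too. What is shaped like the small_tin but purple is not meant.

How it is judged:
By the outcome, as a careful person would: the job done as asked, in the order asked, and still so for the second after the job is handed in, with the robot touching nothing.
It also fails if it takes over 128 s, if anything falls off the work surface, if the arm or the gripper's body presses on something with over 40 N, if the wrist force passes 120 N, or if a joint passes its speed limit or range.

## Working session

There is one attempt and no reset: what is moved stays moved. The work goes in short steps, Python scripts to look and compute and a tool call to move; the robot and the scene stay as the last step left them, time stands still between calls to the robot, and variables do not carry over. Pictures are saved under pics/ and viewed, at most 14 in all, crops included, and the job is handed in when it is done.

Besides the shell and the picture viewer there is one more tool, called as name(argument=value, ...), one argument or row to a line, values as JSON. servo_tool: Moves the arm, as the interface text tells. Its arguments: {"type":"object","properties":{"rows":{"type":"array","items":{"type":"array","items":{"type":"number"}}},"newtons":{"type":"number"}},"required":["rows"]}

```bash
mkdir -p pics; cat > h.py <<'E'
import numpy as np, cv2
from plant import bot, cams
def model(n):
    m=cams.camera_model(n); K=np.array([[m['fx'],0,m['cx']],[0,m['fy'],m['cy']],[0,0,1.]])
    R=cv2.Rodrigues(np.array(m['rvec'],float))[0]; return K,R,np.array(m['tvec'],float).ravel()
def ray(n,uv,z):
    K,R,t=model(n); d=R.T@np.linalg.solve(K,[uv[0],uv[1],1.]); c=-R.T@t
    return c+d*(z-c[2])/d[2]
def proj(n,p):
    K,R,t=model(n); q=K@(R@np.asarray(p,float)+t); return q[:2]/q[2]
def shot(n,f):
    im=cams.camera(n); cv2.imwrite('pics/'+f+'.png',im); return im
E
python3 - <<'E'
from h import *
for n in('top','side'):
    shot(n,n+'0'); K,R,t=model(n); print(n,K[0,0],(-R.T@t).round(3),R.round(2).tolist())
print(bot.get_obs())
E
```

```text
top 456.3985982469492 [ 0.284 -0.034  1.174] [[0.01, -1.0, 0.02], [-0.98, -0.02, -0.19], [0.19, -0.02, -0.98]]
side 426.51548020982483 [ 0.161 -1.223  0.589] [[0.95, -0.3, -0.01], [-0.13, -0.38, -0.92], [0.27, 0.88, -0.4]]
{'time_s': 0.1, 'joints': array([-1.40480468e+00,  2.59253361e-01,  1.53596988e+00,  2.18262685e-05,
        1.34799894e+00, -2.02798485e-01]), 'joint_vel': array([ 0.00067891,  0.00125767, -0.00374424, -0.00165175, -0.00142437,
       -0.00068999]), 'joint_efforts': array([ 2.46088290e-03, -4.46968675e+01, -2.91246289e+01, -3.26366589e-04,
        6.30566821e-03,  8.88824427e-07]), 'tcp_pos': array([ 0.19821859, -0.51253593,  0.23056836]), 'tool_rot': array([-3.14000081e+00, -3.49047248e-04,  3.68785017e-01]), 'ft_force': array([-0.37565769, -1.14092258, -0.03398578]), 'wrist_torque': array([-0.04478529, -0.00969964, -0.01760195]), 'gripper_force': 0.0, 'opening': 1.0041026529874468}
```

View pics/top0.png

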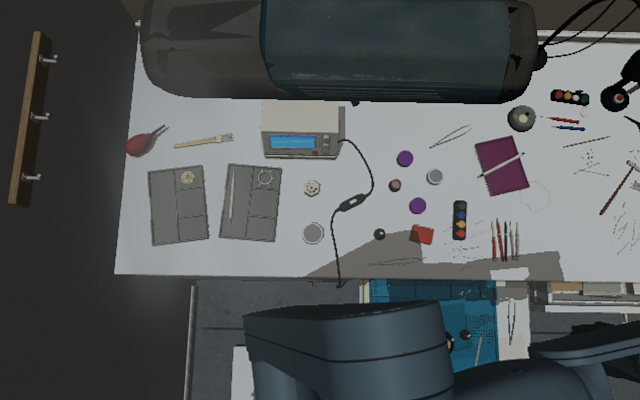

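View pics/side0.png

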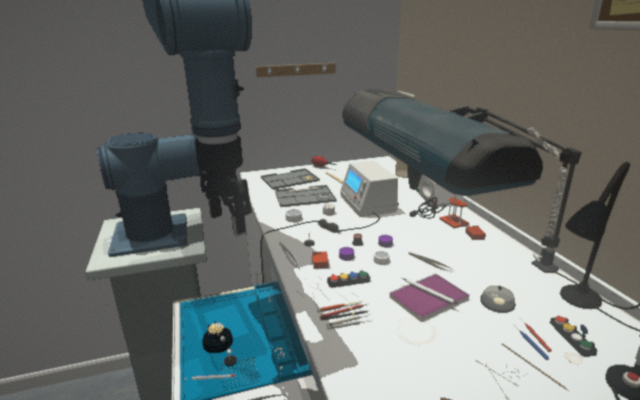

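```bash
python3 - <<'E'
from h import *
im=cv2.imread('pics/top0.png')
cv2.imwrite('pics/c1.png',cv2.resize(im[145:255,290:480],None,fx=4.2,fy=4.2,interpolation=cv2.INTER_CUBIC))
cv2.imwrite('pics/c2.png',cv2.resize(im[155:255,140:290],None,fx=5,fy=5,interpolation=cv2.INTER_CUBIC))
for nm,uv,z in [('tinA',(313,233),.023),('tinB',(435,176),.02),('block',(312,187),.025),('loupe',(394,185),.027),('tack',(379,234),.03),('cups',(459,220),.015),('cups2',(570,97),.015),('red',(422,234),.02),('holder',(519,118),.02),('instr front',(300,158),.119)]:
    print(nm,ray('top',uv,z).round(3), proj('side',ray('top',uv,z)).round(0))
E
```

```text
tinA [ 0.428 -0.034  0.023] [293. 212.]
tinB [ 0.584 -0.351  0.02 ] [381. 254.]
block [ 0.547 -0.03   0.025] [329. 206.]
loupe [ 0.556 -0.242  0.027] [355. 234.]
tack [ 0.427 -0.201  0.03 ] [307. 234.]
cups [ 0.469 -0.411  0.015] [347. 276.]
cups2 [ 0.816 -0.733  0.015] [571. 332.]
red [ 0.43  -0.313  0.02 ] [320. 256.]
holder [ 0.749 -0.585  0.02 ] [493. 293.]
instr front [ 0.596 -0.     0.119] [340. 174.]
```

View pics/c1.png

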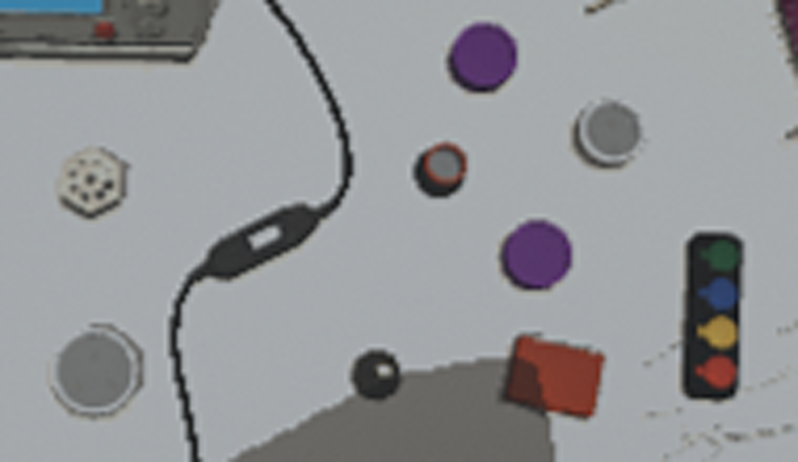

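View pics/c2.png

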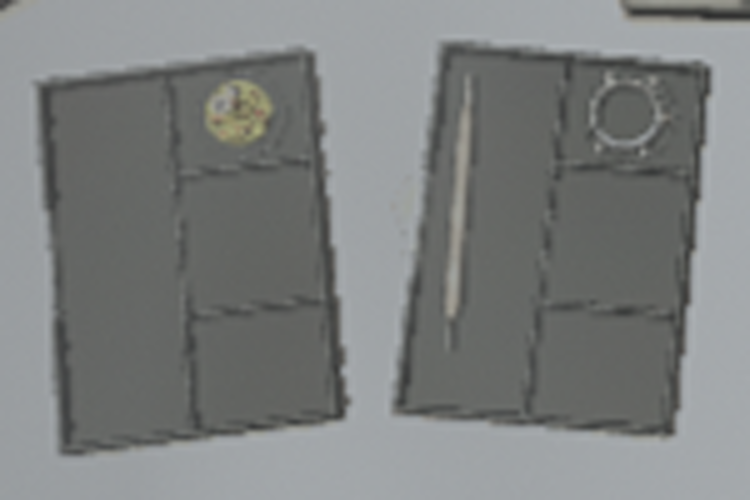

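```bash
cat >> h.py <<'E'
def blob(im,w,thr=14,col=None):
    x0,y0,x1,y1=w; s=im[y0:y1,x0:x1].astype(int)
    d=np.abs(s-np.median(s.reshape(-1,3) if col is None else np.array([col]),axis=0)).max(2)
    m=cv2.morphologyEx((d>thr).astype('uint8'),cv2.MORPH_CLOSE,np.ones((3,3),np.uint8))
    c=max(cv2.findContours(m,cv2.RETR_EXTERNAL,cv2.CHAIN_APPROX_NONE)[0],key=cv2.contourArea)
    return c.reshape(-1,2)+[x0,y0]
def measure(im,w,h,thr=14,n='top',col=None):
    c=blob(im,w,thr,col); p=np.array([ray(n,q,h)[:2] for q in c],np.float32)
    r=cv2.minAreaRect((p*1000)); return r,c
E
python3 - <<'E'
from h import *
im=cv2.imread('pics/top0.png')
print(im[200,214],im[205,295])
col=im[205,295]
for nm,w,h in [('large',(296,217,330,249),.0115),('block',(300,176,325,199),.0125),('small',(424,164,447,187),.01),('loupe',(385,176,406,195),.0135),('cups',(448,196,472,244),.008),('mtray',(140,158,214,252),.0105),('ctray',(213,158,288,250),.0105),('red',(408,222,437,247),.01)]:
    r,c=measure(im,w,h,25,col=None if 'tray' not in nm else col)
    print(nm,np.round(r[0]),np.round(r[1]),round(r[2],1), c.min(0),c.max(0))
    if 'tray' in nm: print(cv2.boxPoints(r).round().tolist())
for nm,w in [('movement',(177,168,197,188)),('case',(256,166,275,188))]:
    pass
E
```

```text
[165 163 158] [172 169 164]
large [427. -35.] [51. 58.] 46.3 [302 222] [323 244]
block [546. -29.] [42. 45.] 56.8 [304 180] [320 198]
small [ 584. -351.] [42. 46.] 58.8 [426 169] [442 186]
loupe [ 559. -246.] [32. 34.] 1.1 [388 179] [401 191]
cups [ 473. -414.] [ 46. 120.] 84.5 [450 196] [468 241]
mtray [498. 316.] [201. 148.] 8.6 [146 164] [209 246]
[[388.0, 375.0], [410.0, 228.0], [608.0, 258.0], [586.0, 404.0]]
ctray [508. 129.] [145. 200.] 85.9 [218 163] [282 242]
[[403.0, 63.0], [603.0, 49.0], [613.0, 194.0], [413.0, 209.0]]
red [ 432. -316.] [62. 75.] 0.9 [408 222] [436 246]
```

```bash
cat >> h.py <<'E'
def go(x,y,z,yawdeg):
    o=bot.get_obs(); R=cv2.Rodrigues(np.zeros(3))[0]
    from scipy.spatial.transform import Rotation as Ro
    R=Ro.from_euler('xyz',o['tool_rot']).as_matrix(); T=Ro.from_euler('xyz',[np.pi,0,np.radians(yawdeg)]).as_matrix()
    return ((R.T@(np.array([x,y,z])-o['tcp_pos']))/.03).round(2), np.degrees(Ro.from_matrix(R.T@T).as_rotvec()).round(1)
E
python3 - <<'E'
from h import *
im=cv2.imread('pics/top0.png')
for nm,p in [('mmid',(.506,.284,.003)),('mnear',(.4385,.274,.003)),('mtr',(.4936,.352,.003)),('cmid',(.5077,.0965,.003)),('cnear',(.44,.101,.003))]:
    q=proj('top',p); print(nm,q.round(1),'crop',((q-[140,155])*5).round())
print('lamp',ray('top',(435,97),.21),'instr corners',[ray('top',u,.0).round(3) for u in((265,158),(338,158))])
m=(im.max(2)<75).astype('uint8'); w=m[195:245,448:474]
cs=max(cv2.findContours(w,cv2.RETR_EXTERNAL,cv2.CHAIN_APPROX_NONE)[0],key=cv2.contourArea).reshape(-1,2)+[448,195]
print('cups',cv2.minAreaRect(np.array([ray('top',q,.008)[:2]*1000 for q in cs],np.float32)))
print(go(.427,-.035,.10,90),go(.427,-.035,.011,90))
E
```

```text
mmid [190.9 202. ] crop [255. 235.]
mnear [193.  227.9] crop [265. 364.]
mtr [164.2 206.3] crop [121. 256.]
cmid [263.3 202.7] crop [616. 238.]
cnear [260.5 228.4] crop [603. 367.]
lamp [ 0.71889275 -0.30549144  0.21      ] instr corners [array([0.629, 0.097, 0.   ]), array([ 0.633, -0.098,  0.   ])]
cups ((470.2864990234375, -413.8385925292969), (33.221256256103516, 102.59468078613281), 85.30854797363281)
(array([ 12.85, -12.09,   4.38]), array([ -0.1,  -0.1, -68.9])) (array([ 12.85, -12.09,   7.34]), array([ -0.1,  -0.1, -68.9]))
```

servo_tool(
  rows=[
    [12.85,-12.1,4.4,0,0,-69,0],
    [12.85,-12.1,4.4,0,0,-69,0],
    [12.85,-12.1,4.4,0,0,-69,0],
    [12.85,-12.1,4.4,0,0,-69,0],
    [12.85,-12.1,4.4,0,0,-69,0],
    [12.85,-12.1,4.4,0,0,-69,0],
    [12.85,-12.1,4.4,0,0,-69,0],
    [12.85,-12.1,4.4,0,0,-69,0],
    [12.85,-12.1,4.4,0,0,-69,0],
    [12.85,-12.1,4.4,0,0,-69,0],
    [12.85,-12.1,4.4,0,0,-69,0],
    [12.85,-12.1,4.4,0,0,-69,0],
    [12.85,-12.1,4.4,0,0,-69,0],
    [12.85,-12.1,4.4,0,0,-69,0],
    [12.85,-12.1,4.4,0,0,-69,0],
    [12.85,-12.1,4.4,0,0,-69,0],
    [12.85,-12.1,4.4,0,0,-69,0],
    [12.85,-12.1,4.4,0,0,-69,0],
  ],
)

```text
time_s: 1.6
tcp_pos: [0.4269, -0.0369, 0.0996]
tool_rot: [3.141, 0.0, 1.571]
ft_force: [-0.2, 0.5, 0.3]
opening: 1.0
gripper_force: 0.0
```

servo_tool(
  rows=[
    [0.03,0,1.2,0,0,0,0],
    [0.03,0,2.2,0,0,0,0],
    [0.03,0,2.95,0,0,0,0],
    [0.03,0,2.95,0,0,0,0],
    [0.03,0,2.95,0,0,0,1],
    [0.03,0,2.95,0,0,0,1],
    [0.03,0,2.95,0,0,0,1],
    [0.03,0,2.95,0,0,0,1],
    [0.03,0,2.95,0,0,0,1],
    [0.03,0,2.95,0,0,0,1],
    [0.03,0,2.95,0,0,0,1],
    [0.03,0,2.95,0,0,0,1],
  ],
  newtons=30,
)

```text
time_s: 2.6
tcp_pos: [0.4284, -0.0355, 0.0128]
tool_rot: [3.138, 0.002, 1.573]
ft_force: [-1.5, -1.8, 5.5]
opening: 0.581
gripper_force: 30.1
```

```bash
python3 - <<'E'
from h import *
im=shot('side','s1'); 
cv2.imwrite('pics/s1c.png',cv2.resize(im[130:260,220:400],None,fx=4,fy=4,interpolation=cv2.INTER_CUBIC))
o=bot.get_obs(); print(o['tcp_pos'],o['opening'],o['gripper_force'])
E
```

```text
[ 0.4283846  -0.03546584  0.01278589] 0.580248656331909 30.123466786444624
```

View pics/s1c.png

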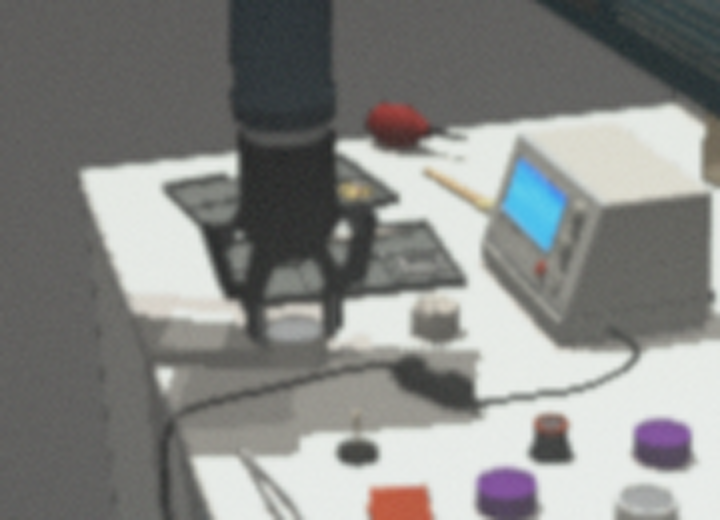

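servo_tool(
  rows=[
    [0,0,-1.2,0,0,0,1],
    [0,0,-2.4,0,0,0,1],
    [0,0,-3,0,0,0,1],
    [10.65,2.6,-3,0,0,-8.5,1],
    [10.65,2.6,-3,0,0,-8.5,1],
    [10.65,2.6,-3,0,0,-8.5,1],
    [10.65,2.6,-3,0,0,-8.5,1],
    [10.65,2.6,-3,0,0,-8.5,1],
    [10.65,2.6,-3,0,0,-8.5,1],
    [10.65,2.6,-3,0,0,-8.5,1],
    [10.65,2.6,-3,0,0,-8.5,1],
    [10.65,2.6,-3,0,0,-8.5,1],
    [10.65,2.6,-3,0,0,-8.5,1],
    [10.65,2.6,-3,0,0,-8.5,1],
  ],
)

```text
time_s: 3.82
tcp_pos: [0.504, 0.2849, 0.1016]
tool_rot: [3.141, 0.0, 1.722]
ft_force: [-0.1, 0.0, 0.0]
opening: 0.581
gripper_force: 31.3
```

```bash
python3 - <<'E'
from h import *
o=bot.get_obs(); print(o['tcp_pos'],o['opening'],o['gripper_force'],o['ft_force'],go(.506,.284,.016,98.5))
im=shot('side','s2')
cv2.imwrite('pics/s2c.png',cv2.resize(im[130:260,200:380],None,fx=4,fy=4,interpolation=cv2.INTER_CUBIC))
E
```

```text
[0.5040413  0.28489645 0.10162827] 0.580636898212852 31.322274486883543 [-0.1474857   0.0184768   0.03753112] (array([-0.04,  0.06,  2.85]), array([0. , 0. , 0.2]))
```

View pics/s2c.png

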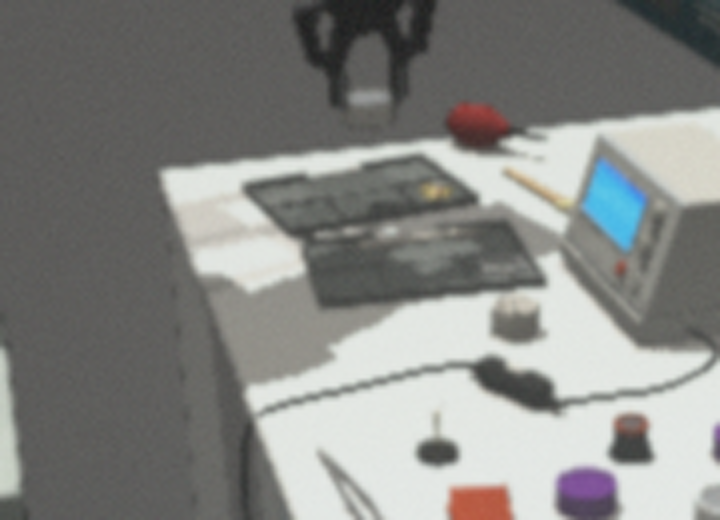

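servo_tool(
  rows=[
    [-0.04,0.06,1.2,0,0,0,1],
    [-0.04,0.06,2.2,0,0,0,1],
    [-0.04,0.06,2.6,0,0,0,1],
    [-0.04,0.06,2.86,0,0,0,1],
    [-0.04,0.06,2.86,0,0,0,1],
    [-0.04,0.06,2.86,0,0,0,0.25],
    [-0.04,0.06,2.86,0,0,0,0.25],
    [-0.04,0.06,2.86,0,0,0,0.25],
    [-0.04,0.06,2.86,0,0,0,0.25],
    [-0.04,0.06,2.86,0,0,0,0.25],
  ],
)

```text
time_s: 4.7
tcp_pos: [0.5067, 0.2843, 0.0156]
tool_rot: [3.14, -0.0, 1.721]
ft_force: [-0.2, 0.1, -0.4]
opening: 0.749
gripper_force: 0.0
```

```bash
python3 - <<'E'
from h import *
o=bot.get_obs(); print(o['tcp_pos'],o['tool_rot'])
# next: loupe, approach yaw 8
print(go(.559,-.245,.10,0),go(.504,.285,.10,98.5))
E
```

```text
[0.50665648 0.2842942  0.01563669] [ 3.14042082e+00 -2.27929698e-04  1.72136723e+00]
(array([-17.7 ,  -0.92,  -2.82]), array([ 0. , -0.1, 98.6])) (array([ 0.04, -0.08, -2.81]), array([ 0.1, -0. ,  0.1]))
```

servo_tool(
  rows=[
    [0,0,-1.2,0,0,0,0.25],
    [0,0,-2.5,0,0,0,0.25],
    [-7.4,-3.0,-2.8,0,0,49,0.35],
    [-7.4,-3.0,-2.8,0,0,49,0.35],
    [-7.4,-3.0,-2.8,0,0,49,0.35],
    [-7.4,-3.0,-2.8,0,0,49,0.35],
    [-7.4,-3.0,-2.8,0,0,49,0.35],
    [-7.4,-3.0,-2.8,0,0,49,0.35],
    [-17.7,-0.92,-2.8,0,0,98.6,0.35],
    [-17.7,-0.92,-2.8,0,0,98.6,0.35],
    [-17.7,-0.92,-2.8,0,0,98.6,0.35],
    [-17.7,-0.92,-2.8,0,0,98.6,0.35],
    [-17.7,-0.92,-2.8,0,0,98.6,0.35],
    [-17.7,-0.92,-2.8,0,0,98.6,0.35],
    [-17.7,-0.92,-2.8,0,0,98.6,0.35],
    [-17.7,-0.92,-2.8,0,0,98.6,0.35],
    [-17.7,-0.92,-2.8,0,0,98.6,0.35],
    [-17.7,-0.92,-2.8,0,0,98.6,0.35],
    [-17.7,-0.92,-2.8,0,0,98.6,0.35],
    [-17.7,-0.92,-2.8,0,0,98.6,0.35],
  ],
)

```text
time_s: 6.37
tcp_pos: [0.5581, -0.2434, 0.0989]
tool_rot: [-3.141, 0.001, 0.003]
ft_force: [-0.2, 0.9, 0.7]
opening: 0.652
gripper_force: 0.0
```

```bash
python3 - <<'E'
from h import *
o=bot.get_obs(); print(o['tcp_pos'],go(.559,-.245,.008,0))
im=shot('side','s3'); im2=shot('top','t3')
a=cv2.resize(im[180:290,300:420],None,fx=3.3,fy=3.3,interpolation=cv2.INTER_CUBIC)
b=cv2.resize(im2[155:255,140:260],None,fx=3.3,fy=3.63,interpolation=cv2.INTER_CUBIC)
cv2.imwrite('pics/s3c.png',np.hstack([a,b]))
E
```

```text
[ 0.55812045 -0.24338728  0.09892403] (array([0.03, 0.06, 3.03]), array([-0. ,  0. ,  0.1]))
```

View pics/s3c.png

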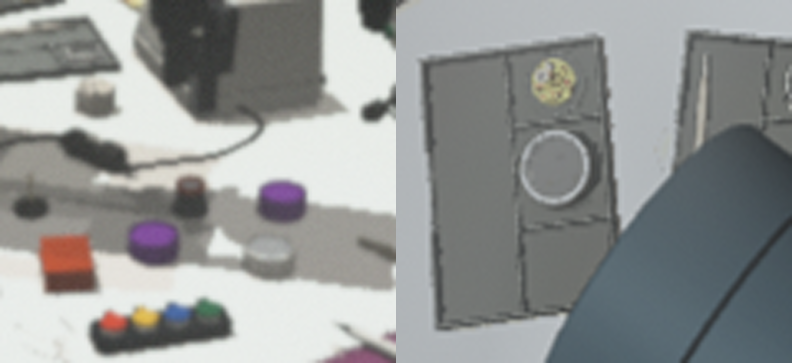

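servo_tool(
  rows=[
    [0.03,0.06,1.2,0,0,0,0.35],
    [0.03,0.06,2.3,0,0,0,0.35],
    [0.03,0.06,3.03,0,0,0,0.35],
    [0.03,0.06,3.03,0,0,0,0.35],
    [0.03,0.06,3.03,0,0,0,1],
    [0.03,0.06,3.03,0,0,0,1],
    [0.03,0.06,3.03,0,0,0,1],
    [0.03,0.06,3.03,0,0,0,1],
    [0.03,0.06,3.03,0,0,0,1],
    [0.03,0.06,3.03,0,0,0,1],
    [0.03,0.06,2.5,0,0,0,1],
    [0.03,0.06,1.5,0,0,0,1],
    [0.03,0.06,0,0,0,0,1],
    [0.03,0.06,0,0,0,0,1],
    [0.03,0.06,0,0,0,0,1],
  ],
  newtons=25,
)

```text
time_s: 7.72
tcp_pos: [0.5617, -0.2482, 0.1031]
tool_rot: [3.137, -0.007, 0.001]
ft_force: [-0.1, -0.5, -0.8]
opening: 0.301
gripper_force: 24.4
```

```bash
python3 - <<'E'
from h import *
o=bot.get_obs(); print(o['tcp_pos'],go(.46,.0,.10,4),go(.438,.2775,.10,8.5))
im=shot('side','s4')
p=proj('side',o['tcp_pos']).astype(int); print(p)
cv2.imwrite('pics/s4c.png',cv2.resize(im[p[1]-50:p[1]+50,p[0]-50:p[0]+50],None,fx=4,fy=4,interpolation=cv2.INTER_CUBIC))
E
```

```text
[ 0.56172928 -0.24822556  0.10307572] (array([-3.39, -8.28,  0.04]), array([ 0.3, -0.4, -4. ])) (array([-4.110e+00, -1.753e+01, -1.000e-02]), array([ 0.3, -0.4, -8.5]))
[358 210]
```

View pics/s4c.png

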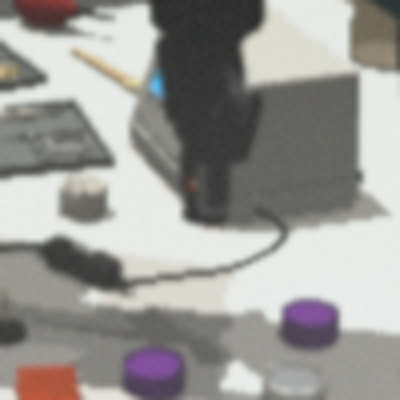

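servo_tool(
  rows=[
    [-3.3,-8.2,0,0,0,-4,1],
    [-3.3,-8.2,0,0,0,-4,1],
    [-3.3,-8.2,0,0,0,-4,1],
    [-3.3,-8.2,0,0,0,-4,1],
    [-3.3,-8.2,0,0,0,-4,1],
    [-3.3,-8.2,0,0,0,-4,1],
    [-4.03,-17.4,0,0,0,-8.5,1],
    [-4.03,-17.4,0,0,0,-8.5,1],
    [-4.03,-17.4,0,0,0,-8.5,1],
    [-4.03,-17.4,0,0,0,-8.5,1],
    [-4.03,-17.4,0,0,0,-8.5,1],
    [-4.03,-17.4,0,0,0,-8.5,1],
    [-4.03,-17.4,0,0,0,-8.5,1],
    [-4.03,-17.4,0,0,0,-8.5,1],
    [-4.03,-17.4,0,0,0,-8.5,1],
    [-4.03,-17.4,0,0,0,-8.5,1],
    [-4.03,-17.4,0,0,0,-8.5,1],
    [-4.03,-17.4,0,0,0,-8.5,1],
  ],
)

```text
time_s: 9.27
tcp_pos: [0.4384, 0.2737, 0.0985]
tool_rot: [3.141, 0.001, 0.147]
ft_force: [-0.6, 0.3, -0.3]
opening: 0.305
gripper_force: 24.4
```

```bash
python3 - <<'E'
from h import *
o=bot.get_obs(); print(o['tcp_pos'],go(.438,.2775,.013,8.5))
im=shot('side','s5')
p=proj('side',o['tcp_pos']).astype(int); print(p)
cv2.imwrite('pics/s5c.png',cv2.resize(im[p[1]-30:p[1]+30,p[0]-40:p[0]+40],None,fx=8,fy=8,interpolation=cv2.INTER_CUBIC))
E
```

```text
[0.43838312 0.27368358 0.09850746] (array([ 0.01, -0.13,  2.85]), array([ 0. ,  0.1, -0.1]))
[275 160]
```

View pics/s5c.png

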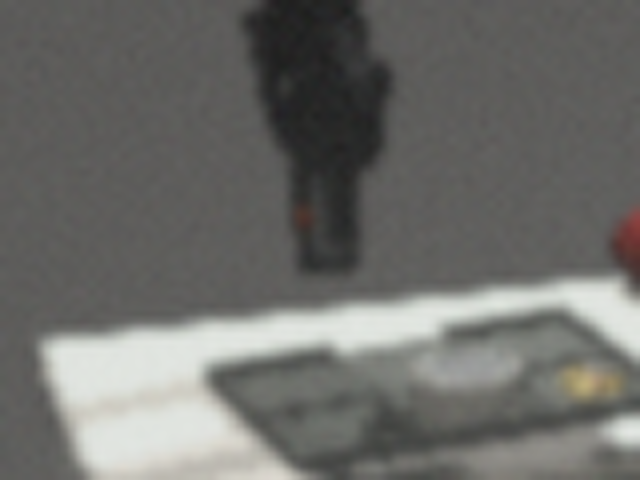

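servo_tool(
  rows=[
    [0,-0.07,1.2,0,0,0,1],
    [0,-0.07,2.2,0,0,0,1],
    [0,-0.07,2.6,0,0,0,1],
    [0,-0.07,2.8,0,0,0,1],
    [0,-0.07,2.85,0,0,0,1],
    [0,-0.07,2.85,0,0,0,1],
    [0,-0.07,2.85,0,0,0,1],
  ],
)

```text
time_s: 9.9
tcp_pos: [0.439, 0.2769, 0.0142]
tool_rot: [-3.141, -0.001, 0.148]
ft_force: [-0.1, -0.3, 0.2]
opening: 0.305
gripper_force: 24.5
```

servo_tool(
  rows=[
    [0,0,0.03,0,0,0,1],
    [0,0,0.06,0,0,0,1],
    [0,0,0.06,0,0,0,1],
    [0,0,0.06,0,0,0,1],
  ],
)

```text
time_s: 10.23
tcp_pos: [0.4391, 0.2773, 0.013]
tool_rot: [-3.142, -0.002, 0.149]
ft_force: [-0.7, -2.8, 7.1]
opening: 0.302
gripper_force: 25.9
```

Contact felt; release gently, rise and look.

servo_tool(
  rows=[
    [0,0,-0.03,0,0,0,0.5],
    [0,0,-0.03,0,0,0,0.5],
    [0,0,-0.03,0,0,0,0.5],
    [0,0,-0.03,0,0,0,0.5],
    [0,0,-1.2,0,0,0,0.5],
    [0,0,-2.4,0,0,0,0.5],
    [0,0,-2.8,0,0,0,0.5],
    [0,0,-2.8,0,0,0,0.5],
  ],
)

```text
time_s: 10.9
tcp_pos: [0.4405, 0.2783, 0.0992]
tool_rot: [-3.14, -0.007, 0.149]
ft_force: [1.4, 0.1, 1.1]
opening: 0.503
gripper_force: 0.0
```

```bash
python3 - <<'E'
from h import *
o=bot.get_obs(); print(o['tcp_pos'],o['opening'],go(.45,-.05,.10,2),go(.470,-.414,.10,-4.7))
im=shot('side','s6')
p=proj('side',(.44,.27,.02)).astype(int); print(p)
cv2.imwrite('pics/s6c.png',cv2.resize(im[p[1]-20:p[1]+25,p[0]-30:p[0]+40],None,fx=9,fy=9,interpolation=cv2.INTER_CUBIC))
E
```

```text
[0.44051221 0.27832203 0.09923796] 0.5034513150043307 (array([-1.31, 10.87, -0.05]), array([-0.1, -0.4,  6.5])) (array([-2.45, 22.97, -0.08]), array([-0.1, -0.4, 13.2]))
[277 180]
```

View pics/s6c.png

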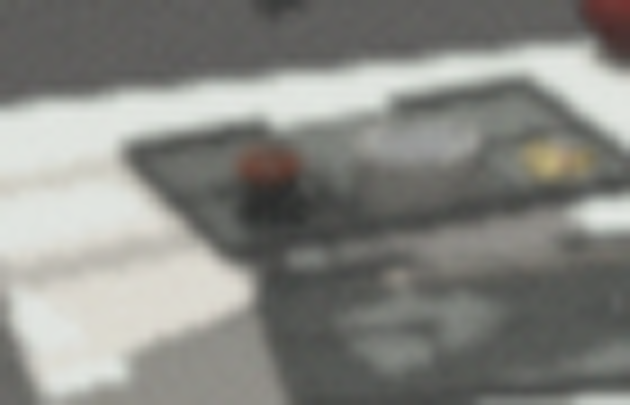

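servo_tool(
  rows=[
    [-2.4,22.95,0,0,0,13.2,0.4],
    [-2.4,22.95,0,0,0,13.2,0.4],
    [-2.4,22.95,0,0,0,13.2,0.4],
    [-2.4,22.95,0,0,0,13.2,0.4],
    [-2.4,22.95,0,0,0,13.2,0.4],
    [-2.4,22.95,0,0,0,13.2,0.4],
    [-2.4,22.95,0,0,0,13.2,0.4],
    [-2.4,22.95,0,0,0,13.2,0.4],
    [-2.4,22.95,0,0,0,13.2,0.4],
    [-2.4,22.95,0,0,0,13.2,0.4],
    [-2.4,22.95,0,0,0,13.2,0.4],
    [-2.4,22.95,0,0,0,13.2,0.4],
    [-2.4,22.95,0,0,0,13.2,0.4],
    [-2.4,22.95,0,0,0,13.2,0.4],
    [-2.4,22.95,0,0,0,13.2,0.4],
    [-2.4,22.95,0,0,0,13.2,0.4],
    [-2.4,22.95,0,0,0,13.2,0.4],
    [-2.4,22.95,0,0,0,13.2,0.4],
    [-2.4,22.95,0,0,0,13.2,0.4],
    [-2.4,22.95,0,0,0,13.2,0.4],
  ],
)

```text
time_s: 12.62
tcp_pos: [0.468, -0.4127, 0.0937]
tool_rot: [-3.138, 0.003, -0.082]
ft_force: [0.1, -0.3, 0.4]
opening: 0.602
gripper_force: 0.0
```

```bash
python3 - <<'E'
from h import *
o=bot.get_obs(); print(o['tcp_pos'],go(.470,-.414,.004,-4.7))
E
```

```text
[ 0.46803832 -0.41266173  0.09368415] (array([0.08, 0.05, 2.99]), array([-0.2,  0.1,  0. ]))
```

servo_tool(
  rows=[
    [0.05,0.05,1.2,0,0,0,0.4],
    [0.05,0.05,2.2,0,0,0,0.4],
    [0.05,0.05,2.2,0,0,0,0.4],
    [0.05,0.05,2.2,0,0,0,0.4],
  ],
)

```text
time_s: 12.95
tcp_pos: [0.4693, -0.4127, 0.028]
tool_rot: [-3.137, 0.004, -0.08]
ft_force: [0.4, 0.4, 0.3]
opening: 0.598
gripper_force: 0.0
```

```bash
python3 - <<'E'
from h import *
o=bot.get_obs(); print(o['tcp_pos'],go(.470,-.414,.0045,-4.7))
E
```

```text
[ 0.46934576 -0.41272982  0.02796931] (array([0.03, 0.04, 0.78]), array([-0.3,  0.2,  0.1]))
```

servo_tool(
  rows=[
    [0.03,0.04,0.6,-0.3,0.2,0,0.4],
    [0.03,0.04,0.78,-0.3,0.2,0,0.4],
    [0.03,0.04,0.78,-0.3,0.2,0,0.4],
    [0.03,0.04,0.78,-0.3,0.2,0,1],
    [0.03,0.04,0.78,-0.3,0.2,0,1],
    [0.03,0.04,0.78,-0.3,0.2,0,1],
    [0.03,0.04,0.78,-0.3,0.2,0,1],
    [0.03,0.04,0.78,-0.3,0.2,0,1],
  ],
  newtons=70,
)

```text
time_s: 13.62
tcp_pos: [0.4718, -0.4172, 0.0083]
tool_rot: [3.136, -0.005, -0.081]
ft_force: [-0.2, 3.7, 5.2]
opening: 0.341
gripper_force: 68.7
```

servo_tool(
  rows=[
    [0,0,0,0,0,0,1],
    [0,0,0,0,0,0,1],
    [0,0,0,0,0,0,1],
    [0,0,0,0,0,0,1],
  ],
)

```text
time_s: 13.95
tcp_pos: [0.4718, -0.4172, 0.0083]
tool_rot: [3.136, -0.005, -0.081]
ft_force: [-0.5, 2.6, 6.1]
opening: 0.339
gripper_force: 68.7
```

servo_tool(
  rows=[
    [0,0,-0.3,0,0,0,1],
    [0,0,-0.8,0,0,0,1],
    [0,0,-1.6,0,0,0,1],
    [0,0,-2.6,0,0,0,1],
    [0,0,-3.1,0,0,0,1],
    [0,0,-3.1,0,0,0,1],
    [0,0,-3.1,0,0,0,1],
  ],
)

```text
time_s: 14.53
tcp_pos: [0.4712, -0.4172, 0.1007]
tool_rot: [3.134, -0.005, -0.081]
ft_force: [-0.9, 0.1, -2.5]
opening: 0.334
gripper_force: 69.5
```

```bash
python3 - <<'E'
from h import *
o=bot.get_obs(); print(o['tcp_pos'],o['ft_force'],go(.46,0,.1,2),go(.4936,.352,.10,8.5))
im=shot('side','s7')
p=proj('side',o['tcp_pos']).astype(int); print(p)
cv2.imwrite('pics/s7c.png',cv2.resize(im[p[1]-35:p[1]+45,p[0]-50:p[0]+50],None,fx=7,fy=7,interpolation=cv2.INTER_CUBIC))
E
```

```text
[ 0.47122485 -0.41724025  0.10074946] [-0.87152736  0.14451244 -2.49712535] (array([ -1.5 , -13.83,  -0.09]), array([ 0.4, -0.3, -6.7])) (array([ -1.34, -25.62,  -0.17]), array([  0.5,  -0.3, -13.2]))
[349 245]
```

View pics/s7c.png

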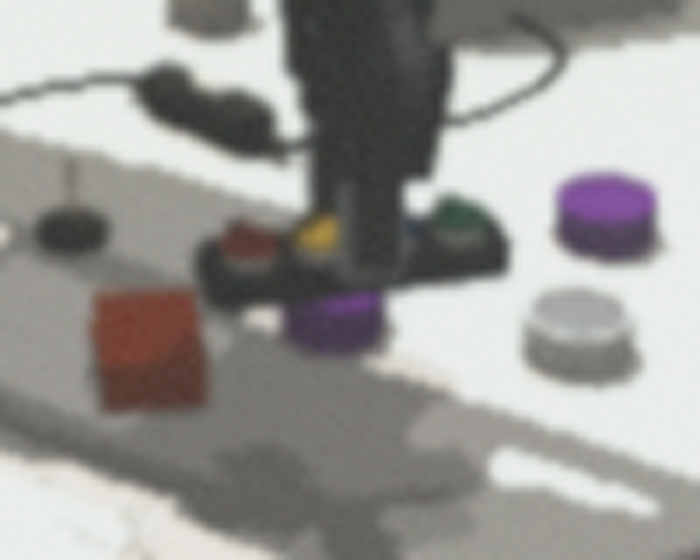

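servo_tool(
  rows=[
    [-1.5,-13.8,-0.3,0.4,-0.3,-6.7,1],
    [-1.5,-13.8,-0.3,0.4,-0.3,-6.7,1],
    [-1.5,-13.8,-0.3,0.4,-0.3,-6.7,1],
    [-1.5,-13.8,-0.3,0.4,-0.3,-6.7,1],
    [-1.5,-13.8,-0.3,0.4,-0.3,-6.7,1],
    [-1.5,-13.8,-0.3,0.4,-0.3,-6.7,1],
    [-1.5,-13.8,-0.3,0.4,-0.3,-6.7,1],
    [-1.5,-13.8,-0.3,0.4,-0.3,-6.7,1],
    [-1.5,-13.8,-0.3,0.4,-0.3,-6.7,1],
    [-1.5,-13.8,-0.3,0.4,-0.3,-6.7,1],
    [-1.34,-25.6,-0.2,0.4,-0.3,-13.2,1],
    [-1.34,-25.6,-0.2,0.4,-0.3,-13.2,1],
    [-1.34,-25.6,-0.2,0.4,-0.3,-13.2,1],
    [-1.34,-25.6,-0.2,0.4,-0.3,-13.2,1],
    [-1.34,-25.6,-0.2,0.4,-0.3,-13.2,1],
    [-1.34,-25.6,-0.2,0.4,-0.3,-13.2,1],
    [-1.34,-25.6,-0.2,0.4,-0.3,-13.2,1],
    [-1.34,-25.6,-0.2,0.4,-0.3,-13.2,1],
    [-1.34,-25.6,-0.2,0.4,-0.3,-13.2,1],
    [-1.34,-25.6,-0.2,0.4,-0.3,-13.2,1],
  ],
)

```text
time_s: 16.25
tcp_pos: [0.492, 0.3564, 0.0989]
tool_rot: [-3.139, 0.004, 0.153]
ft_force: [0.1, -0.1, -3.1]
opening: 0.338
gripper_force: 69.9
```

servo_tool(
  rows=[
    [0,0,0,0,0,0,1],
    [0,0,0,0,0,0,1],
    [0,0,0,0,0,0,1],
  ],
)

```text
time_s: 16.5
tcp_pos: [0.4927, 0.3505, 0.1001]
tool_rot: [-3.141, 0.005, 0.148]
ft_force: [0.6, -0.3, -2.4]
opening: 0.335
gripper_force: 69.9
```

```bash
python3 - <<'E'
from h import *
o=bot.get_obs(); print(o['tcp_pos'],o['tool_rot'],go(.4936,.352,.10,8.5),go(.4936,.352,.012,8.5))
im=shot('side','s8'); im=shot('top','t8')
E
```

```text
[0.49267337 0.35049511 0.10012813] [-3.1410878   0.00455455  0.14774517] (array([ 0.04, -0.05,  0.  ]), array([-0. ,  0.3, -0. ])) (array([ 0.05, -0.04,  2.94]), array([-0. ,  0.3, -0. ]))
```

servo_tool(
  rows=[
    [0.05,-0.04,1.2,0,0.3,0,1],
    [0.05,-0.04,2.2,0,0.3,0,1],
    [0.05,-0.04,2.6,0,0.3,0,1],
    [0.05,-0.04,2.85,0,0.3,0,1],
    [0.05,-0.04,2.85,0,0.3,0,1],
    [0.05,-0.04,2.85,0,0.3,0,1],
  ],
)

```text
time_s: 17.1
tcp_pos: [0.4952, 0.3536, 0.0165]
tool_rot: [-3.14, -0.004, 0.148]
ft_force: [0.1, -0.8, -2.3]
opening: 0.333
gripper_force: 69.9
```

servo_tool(
  rows=[
    [0,0,0.05,0,0,0,1],
    [0,0,0.1,0,0,0,1],
    [0,0,0.1,0,0,0,1],
  ],
)

```text
time_s: 17.35
tcp_pos: [0.4951, 0.354, 0.0137]
tool_rot: [-3.139, -0.005, 0.149]
ft_force: [0.5, -0.0, -2.6]
opening: 0.33
gripper_force: 69.9
```

servo_tool(
  rows=[
    [0,0,0.04,0,-0.2,0,1],
    [0,0,0.07,0,-0.2,0,1],
    [0,0,0.07,0,-0.2,0,1],
  ],
)

```text
time_s: 17.6
tcp_pos: [0.4948, 0.3539, 0.0114]
tool_rot: [-3.14, -0.001, 0.149]
ft_force: [-1.0, -0.8, 3.2]
opening: 0.334
gripper_force: 70.7
```

servo_tool(
  rows=[
    [0,0,0.03,0,0,0,1],
    [0,0,0.06,0,0,0,1],
    [0,0,0.06,0,0,0,1],
  ],
)

```text
time_s: 17.85
tcp_pos: [0.4948, 0.354, 0.0112]
tool_rot: [-3.14, -0.001, 0.149]
ft_force: [-4.1, -2.8, 15.5]
opening: 0.337
gripper_force: 72.5
```

servo_tool(
  rows=[
    [0,0,-0.06,0,0,0,0.45],
    [0,0,-0.06,0,0,0,0.45],
    [0,0,-0.06,0,0,0,0.45],
    [0,0,-0.06,0,0,0,0.45],
    [0,0,-0.5,0,0,0,0.45],
    [0,0,-1.5,0,0,0,0.45],
    [0,0,-3,0,0,0,0.45],
    [0,0,-3,0,0,0,0.45],
    [0,0,-3,0,0,0,0.45],
  ],
)

```text
time_s: 18.6
tcp_pos: [0.4968, 0.3546, 0.102]
tool_rot: [-3.138, -0.006, 0.149]
ft_force: [-1.0, -0.5, -0.0]
opening: 0.555
gripper_force: 0.0
```

```bash
python3 - <<'E'
from h import *
o=bot.get_obs(); print(o['tcp_pos'],o['tool_rot'],go(.45,.1,.1,4),go(.584,-.351,.10,0))
im=shot('side','s9'); p=proj('side',(.49,.33,.02)).astype(int)
cv2.imwrite('pics/s9c.png',cv2.resize(im[p[1]-25:p[1]+30,p[0]-40:p[0]+40],None,fx=9,fy=9,interpolation=cv2.INTER_CUBIC))
E
```

```text
[0.49675169 0.35459847 0.10199354] [-3.13797273 -0.00621663  0.14893043] (array([-2.8 ,  8.16,  0.02]), array([-0.2, -0.3,  4.5])) (array([-6.100e-01,  2.369e+01, -2.000e-02]), array([-0.2, -0.3,  8.5]))
```

View pics/s9c.png

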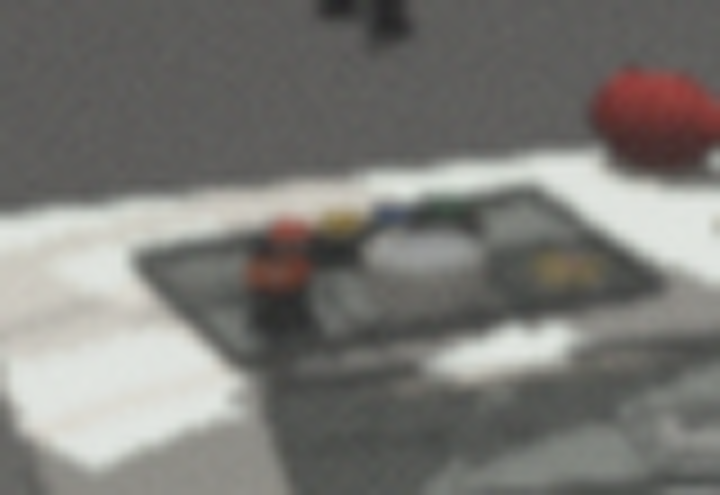

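servo_tool(
  rows=[
    [-2.8,8.2,0,-0.2,-0.3,4.5,0.35],
    [-2.8,8.2,0,-0.2,-0.3,4.5,0.35],
    [-2.8,8.2,0,-0.2,-0.3,4.5,0.35],
    [-2.8,8.2,0,-0.2,-0.3,4.5,0.35],
    [-2.8,8.2,0,-0.2,-0.3,4.5,0.35],
    [-2.8,8.2,0,-0.2,-0.3,4.5,0.35],
    [-0.6,23.7,0,-0.2,-0.3,8.5,0.35],
    [-0.6,23.7,0,-0.2,-0.3,8.5,0.35],
    [-0.6,23.7,0,-0.2,-0.3,8.5,0.35],
    [-0.6,23.7,0,-0.2,-0.3,8.5,0.35],
    [-0.6,23.7,0,-0.2,-0.3,8.5,0.35],
    [-0.6,23.7,0,-0.2,-0.3,8.5,0.35],
    [-0.6,23.7,0,-0.2,-0.3,8.5,0.35],
    [-0.6,23.7,0,-0.2,-0.3,8.5,0.35],
    [-0.6,23.7,0,-0.2,-0.3,8.5,0.35],
    [-0.6,23.7,0,-0.2,-0.3,8.5,0.35],
    [-0.6,23.7,0,-0.2,-0.3,8.5,0.35],
    [-0.6,23.7,0,-0.2,-0.3,8.5,0.35],
    [-0.6,23.7,0,-0.2,-0.3,8.5,0.35],
    [-0.6,23.7,0,-0.2,-0.3,8.5,0.35],
  ],
)

```text
time_s: 20.32
tcp_pos: [0.5808, -0.3528, 0.0947]
tool_rot: [-3.141, 0.009, -0.002]
ft_force: [0.4, 1.0, -0.2]
opening: 0.651
gripper_force: 0.0
```

servo_tool(
  rows=[
    [0,0,0.9,0,0,0,0.3],
    [0,0,1.3,0,0,0,0.3],
    [0,0,1.3,0,0,0,0.3],
    [0,0,1.3,0,0,0,0.3],
  ],
)

```text
time_s: 20.65
tcp_pos: [0.5809, -0.3503, 0.057]
tool_rot: [-3.141, 0.009, 0.002]
ft_force: [0.7, -1.0, 0.1]
opening: 0.701
gripper_force: 0.0
```

```bash
python3 - <<'E'
from h import *
o=bot.get_obs(); print(o['tcp_pos'],o['tool_rot'],go(.584,-.351,.0095,0))
E
```

```text
[ 0.58085432 -0.35025277  0.05700965] [-3.14094937e+00  8.95234539e-03  1.71030044e-03] (array([0.12, 0.03, 1.58]), array([-0. ,  0.5,  0.1]))
```

servo_tool(
  rows=[
    [0.1,0.03,1,0,0.4,0,0.3],
    [0.1,0.03,1.58,0,0.4,0,0.3],
    [0.1,0.03,1.58,0,0.4,0,0.3],
    [0.1,0.03,1.58,0,0.4,0,1],
    [0.1,0.03,1.58,0,0.4,0,1],
    [0.1,0.03,1.58,0,0.4,0,1],
    [0.1,0.03,1.58,0,0.4,0,1],
    [0.1,0.03,1.58,0,0.4,0,1],
    [0.1,0.03,1.58,0,0.4,0,1],
  ],
  newtons=30,
)

```text
time_s: 21.4
tcp_pos: [0.5856, -0.3541, 0.0129]
tool_rot: [3.137, -0.004, 0.001]
ft_force: [0.7, 1.0, 6.2]
opening: 0.448
gripper_force: 30.4
```

servo_tool(
  rows=[
    [0,0,-0.6,0,0,0,1],
    [0,0,-1.6,0,0,0,1],
    [0,0,-2.9,0,0,0,1],
    [0,0,-2.9,0,0,0,1],
    [0,0,-2.9,0,0,0,1],
  ],
)

```text
time_s: 21.82
tcp_pos: [0.5862, -0.3547, 0.1018]
tool_rot: [3.135, -0.006, 0.001]
ft_force: [-0.4, 0.3, -0.4]
opening: 0.45
gripper_force: 30.3
```

```bash
python3 - <<'E'
from h import *
o=bot.get_obs(); print(o['tcp_pos'],o['tool_rot'],o['opening'],go(.45,-.05,.1,0),go(.508,.0965,.10,-4.1))
im=shot('side','s10')
E
```

```text
[ 0.58618815 -0.35466052  0.10182135] [ 3.13480557e+00 -6.49460825e-03  5.75673586e-04] 0.4500317688400221 (array([ -4.53, -10.16,  -0.04]), array([ 0.4, -0.4,  0. ])) (array([ -2.6 , -15.04,  -0.06]), array([ 0.4, -0.4,  4.1]))
```

servo_tool(
  rows=[
    [-4.5,-10.2,-0.1,0.4,-0.4,0,1],
    [-4.5,-10.2,-0.1,0.4,-0.4,0,1],
    [-4.5,-10.2,-0.1,0.4,-0.4,0,1],
    [-4.5,-10.2,-0.1,0.4,-0.4,0,1],
    [-4.5,-10.2,-0.1,0.4,-0.4,0,1],
    [-4.5,-10.2,-0.1,0.4,-0.4,0,1],
    [-4.5,-10.2,-0.1,0.4,-0.4,0,1],
    [-4.5,-10.2,-0.1,0.4,-0.4,0,1],
    [-2.6,-15,-0.1,0.4,-0.4,4.1,1],
    [-2.6,-15,-0.1,0.4,-0.4,4.1,1],
    [-2.6,-15,-0.1,0.4,-0.4,4.1,1],
    [-2.6,-15,-0.1,0.4,-0.4,4.1,1],
    [-2.6,-15,-0.1,0.4,-0.4,4.1,1],
    [-2.6,-15,-0.1,0.4,-0.4,4.1,1],
    [-2.6,-15,-0.1,0.4,-0.4,4.1,1],
    [-2.6,-15,1,0.4,-0.4,4.1,1],
    [-2.6,-15,1.5,0.4,-0.4,4.1,1],
    [-2.6,-15,1.5,0.4,-0.4,4.1,1],
    [-2.6,-15,1.5,0.4,-0.4,4.1,1],
  ],
)

```text
time_s: 23.45
tcp_pos: [0.505, 0.0953, 0.0512]
tool_rot: [-3.137, 0.009, -0.073]
ft_force: [0.3, -0.8, -0.1]
opening: 0.45
gripper_force: 30.4
```

```bash
python3 - <<'E'
from h import *
o=bot.get_obs(); print(o['tcp_pos'],o['tool_rot'],o['opening'],go(.508,.0965,.0175,-4.1))
E
```

```text
[0.50503622 0.09528949 0.05119283] [-3.13746267  0.00907388 -0.07300004] 0.4499801197494353 (array([ 0.11, -0.04,  1.12]), array([-0.2,  0.5, -0.1]))
```

servo_tool(
  rows=[
    [0.1,-0.03,0.8,-0.2,0.3,0,1],
    [0.1,-0.03,1.1,-0.2,0.3,0,1],
    [0.1,-0.03,1.1,-0.2,0.3,0,1],
    [0.1,-0.03,1.1,-0.2,0.3,0,1],
  ],
)

```text
time_s: 23.78
tcp_pos: [0.509, 0.0971, 0.0194]
tool_rot: [-3.141, 0.001, -0.072]
ft_force: [0.4, -0.7, -0.3]
opening: 0.451
gripper_force: 30.4
```

servo_tool(
  rows=[
    [0,0,0.03,0,0,0,1],
    [0,0,0.06,0,0,0,1],
    [0,0,0.06,0,0,0,1],
  ],
)

```text
time_s: 24.03
tcp_pos: [0.5097, 0.0974, 0.018]
tool_rot: [-3.141, -0.001, -0.071]
ft_force: [0.8, 0.7, -0.5]
opening: 0.449
gripper_force: 30.4
```

servo_tool(
  rows=[
    [0,0,0.04,0,0,0,1],
    [0,0,0.08,0,0,0,1],
    [0,0,0.08,0,0,0,1],
  ],
)

```text
time_s: 24.28
tcp_pos: [0.5097, 0.0976, 0.0158]
tool_rot: [-3.141, -0.001, -0.071]
ft_force: [-1.3, -1.4, 7.3]
opening: 0.447
gripper_force: 30.9
```

servo_tool(
  rows=[
    [0,0,0.02,0,0,0,1],
    [0,0,0.04,0,0,0,1],
    [0,0,0.04,0,0,0,1],
  ],
)

```text
time_s: 24.53
tcp_pos: [0.5097, 0.0976, 0.0156]
tool_rot: [-3.141, -0.001, -0.071]
ft_force: [-5.9, 0.9, 17.1]
opening: 0.445
gripper_force: 31.3
```

servo_tool(
  rows=[
    [0,0,-0.06,0,0,0,0.35],
    [0,0,-0.06,0,0,0,0.35],
    [0,0,-0.06,0,0,0,0.35],
    [0,0,-0.06,0,0,0,0.35],
    [0,0,-1,0,0,0,0.35],
    [0,0,-2.2,0,0,0,0.35],
    [0,0,-2.8,0,0,0,0.35],
    [0,0,-2.8,0,0,0,0.35],
  ],
)

```text
time_s: 25.2
tcp_pos: [0.5123, 0.0974, 0.1016]
tool_rot: [-3.14, -0.007, -0.071]
ft_force: [0.6, -0.2, 0.2]
opening: 0.653
gripper_force: 0.0
```

```bash
python3 - <<'E'
from h import *
o=bot.get_obs(); print(o['tcp_pos'],o['tool_rot'],o['opening'],go(.546,-.03,.06,-2))
im=cv2.imread('pics/top0.png')
r,c=measure(im,(300,176,325,199),.018,25)
P=np.array([ray('top',q,.018)[:2]*1000 for q in c])
for a in range(-40,41,5):
    d=P@[np.sin(np.radians(a)),-np.cos(np.radians(a))]; print(a,round(np.ptp(d),1),end='; ')
E
```

```text
[0.51229351 0.09740993 0.10160539] [-3.14019858 -0.00729236 -0.07086982] 0.653039742862815 (array([1.41, 4.16, 1.39]), array([-0.1, -0.4, -2.1]))
-40 41.2; -35 41.4; -30 41.2; -25 40.8; -20 40.6; -15 40.0; -10 39.2; -5 39.6; 0 41.2; 5 43.1; 10 44.7; 15 46.1; 20 47.0; 25 47.7; 30 47.9; 35 47.8; 40 47.3;
```

servo_tool(
  rows=[
    [1.35,4.15,0,0,-0.3,1.9,0.3],
    [1.35,4.15,0,0,-0.3,1.9,0.3],
    [1.35,4.15,0,0,-0.3,1.9,0.3],
    [1.35,4.15,0.5,0,-0.3,1.9,0.3],
    [1.35,4.15,1.4,0,-0.3,1.9,0.3],
    [1.35,4.15,1.4,0,-0.3,1.9,0.3],
    [1.35,4.15,1.4,0,-0.3,1.9,0.3],
  ],
)

```text
time_s: 25.78
tcp_pos: [0.5387, -0.0292, 0.0534]
tool_rot: [-3.14, 0.012, -0.105]
ft_force: [0.7, 0.8, -0.1]
opening: 0.697
gripper_force: 0.0
```

```bash
python3 - <<'E'
from h import *
o=bot.get_obs(); print(o['tcp_pos'],o['tool_rot'],o['opening'],go(.546,-.03,.0095,-6))
im=shot('side','s11'); im2=shot('top','t11')
a=cv2.resize(im[150:250,240:370],None,fx=3,fy=3.6,interpolation=cv2.INTER_CUBIC)
b=cv2.resize(im2[155:255,140:260],None,fx=3.3,fy=3.6,interpolation=cv2.INTER_CUBIC)
cv2.imwrite('pics/s11c.png',np.hstack([a,b]))
E
```

```text
[ 0.53867294 -0.02921453  0.05342291] [-3.13967355  0.01152266 -0.10471582] 0.696794613833799 (array([0.26, 0.  , 1.46]), array([-0.1,  0.7, -0. ]))
```

View pics/s11c.png

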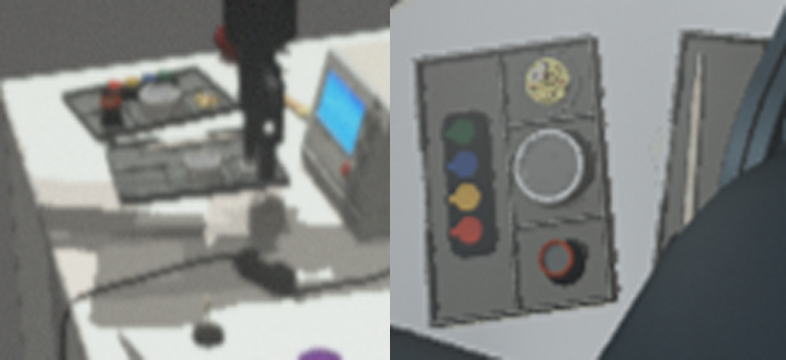

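servo_tool(
  rows=[
    [0.2,0,0.3,0,0.4,0,0.3],
    [0.2,0,0.3,0,0.4,0,0.3],
    [0.2,0,0.3,0,0.4,0,0.3],
  ],
)

```text
time_s: 26.13
tcp_pos: [0.547, -0.0298, 0.0466]
tool_rot: [-3.141, -0.002, -0.103]
ft_force: [-0.7, 0.4, -0.6]
opening: 0.696
gripper_force: 0.0
```

```bash
python3 - <<'E'
from h import *
o=bot.get_obs(); print(o['tcp_pos'],o['tool_rot'],o['opening'],go(.546,-.03,.0095,-6))
E
```

```text
[ 0.54703832 -0.02976863  0.04663173] [-3.14072520e+00 -1.71024173e-03 -1.03320961e-01] 0.6957682645339053 (array([-0.04,  0.01,  1.24]), array([-0. , -0.1,  0.1]))
```

servo_tool(
  rows=[
    [0,0,0.9,0,0,0,0.3],
    [0,0,1.24,0,0,0,0.3],
    [0,0,1.24,0,0,0,0.3],
    [0,0,1.24,0,0,0,1],
    [0,0,1.24,0,0,0,1],
    [0,0,1.24,0,0,0,1],
    [0,0,1.24,0,0,0,1],
    [0,0,1.24,0,0,0,1],
    [0,0,1.24,0,0,0,1],
    [0,0,1.24,0,0,0,1],
  ],
  newtons=70,
)

```text
time_s: 26.97
tcp_pos: [0.5475, -0.0303, 0.0104]
tool_rot: [-3.141, -0.003, -0.104]
ft_force: [-0.3, 1.1, 6.5]
opening: 0.403
gripper_force: 70.8
```

servo_tool(
  rows=[
    [0,0,-0.6,0,0,0,1],
    [0,0,-1.6,0,0,0,1],
    [0,0,-2.9,0,0,0,1],
    [0,0,-2.9,0,0,0,1],
    [0,0,-2.9,0,0,0,1],
  ],
)

```text
time_s: 27.38
tcp_pos: [0.5484, -0.0308, 0.0985]
tool_rot: [3.141, -0.007, -0.104]
ft_force: [-0.6, 0.1, -2.9]
opening: 0.404
gripper_force: 70.7
```

```bash
python3 - <<'E'
from h import *
o=bot.get_obs(); print(o['tcp_pos'],o['tool_rot'],o['opening'],go(.440,.101,.06,-4.1))
E
```

```text
[ 0.5483538  -0.03083146  0.09853756] [ 3.14148045 -0.00658157 -0.1041504 ] 0.4043297328081559 (array([-4.06, -4.  ,  1.26]), array([ 0. , -0.4, -1.9]))
```

servo_tool(
  rows=[
    [-4.05,-4,0,0,-0.3,-1.9,1],
    [-4.05,-4,0,0,-0.3,-1.9,1],
    [-4.05,-4,0,0,-0.3,-1.9,1],
    [-4.05,-4,0,0,-0.3,-1.9,1],
    [-4.05,-4,0,0,-0.3,-1.9,1],
    [-4.05,-4,0.6,0,-0.3,-1.9,1],
    [-4.05,-4,1.2,0,-0.3,-1.9,1],
    [-4.05,-4,1.2,0,-0.3,-1.9,1],
    [-4.05,-4,1.2,0,-0.3,-1.9,1],
    [-4.05,-4,1.2,0,-0.3,-1.9,1],
  ],
)

```text
time_s: 28.22
tcp_pos: [0.4382, 0.1015, 0.06]
tool_rot: [-3.141, 0.005, -0.071]
ft_force: [-0.0, -0.1, -3.5]
opening: 0.408
gripper_force: 70.9
```

```bash
python3 - <<'E'
from h import *
o=bot.get_obs(); print(o['tcp_pos'],o['tool_rot'],o['opening'],go(.440,.101,.0165,-4.1))
E
```

```text
[0.43815982 0.1015277  0.05999395] [-3.14076309  0.00529868 -0.07133405] 0.40759484360392306 (array([0.07, 0.01, 1.45]), array([-0. ,  0.3,  0. ]))
```

servo_tool(
  rows=[
    [0.04,0,0.9,0,0.2,0,1],
    [0.04,0,1.4,0,0.2,0,1],
    [0.04,0,1.4,0,0.2,0,1],
    [0.04,0,1.4,0,0.2,0,1],
  ],
)

```text
time_s: 28.55
tcp_pos: [0.4393, 0.1015, 0.0183]
tool_rot: [-3.141, 0.002, -0.072]
ft_force: [0.1, -0.4, -2.6]
opening: 0.405
gripper_force: 70.8
```

servo_tool(
  rows=[
    [0,0,0.04,0,0,0,1],
    [0,0,0.09,0,0,0,1],
    [0,0,0.09,0,0,0,1],
  ],
)

```text
time_s: 28.8
tcp_pos: [0.4401, 0.1017, 0.0163]
tool_rot: [-3.141, -0.001, -0.071]
ft_force: [0.4, 0.1, -2.3]
opening: 0.403
gripper_force: 70.9
```

servo_tool(
  rows=[
    [0,0,0.04,0,0,0,1],
    [0,0,0.08,0,0,0,1],
    [0,0,0.08,0,0,0,1],
  ],
)

```text
time_s: 29.05
tcp_pos: [0.4397, 0.1017, 0.0134]
tool_rot: [-3.141, -0.0, -0.071]
ft_force: [-0.7, 0.0, -1.4]
opening: 0.405
gripper_force: 71.2
```

servo_tool(
  rows=[
    [0,0,0.02,0,0,0,1],
    [0,0,0.03,0,0,0,1],
    [0,0,0.03,0,0,0,1],
  ],
)

```text
time_s: 29.3
tcp_pos: [0.4398, 0.1017, 0.0133]
tool_rot: [-3.141, -0.001, -0.071]
ft_force: [-3.8, -0.3, 11.2]
opening: 0.407
gripper_force: 72.7
```

Contact. Release, rise, and withdraw to the right so the trays are visible.

servo_tool(
  rows=[
    [0,0,-0.04,0,0,0,0.4],
    [0,0,-0.04,0,0,0,0.4],
    [0,0,-0.04,0,0,0,0.4],
    [0,0,-0.04,0,0,0,0.4],
    [0,0,-1,0,0,0,0.4],
    [0,0,-2.2,0,0,0,0.4],
    [0,0,-4,0,0,0,0.4],
    [0,12,-4,0,0,0,0.4],
    [0,12,-4,0,0,0,0.4],
    [0,12,-4,0,0,0,0.4],
    [0,12,-4,0,0,0,0.4],
    [0,12,-4,0,0,0,0.4],
    [0,12,-4,0,0,0,0.4],
    [0,12,-4,0,0,0,0.4],
    [0,12,-4,0,0,0,0.4],
    [0,12,-4,0,0,0,0.4],
    [0,12,-4,0,0,0,0.4],
  ],
)

```text
time_s: 30.72
tcp_pos: [0.414, -0.2635, 0.1321]
tool_rot: [3.139, -0.001, -0.076]
ft_force: [0.7, -1.0, 0.1]
opening: 0.604
gripper_force: 0.0
```

```bash
python3 - <<'E'
from h import *
im=shot('side','s12'); im2=shot('top','t12')
a=cv2.resize(im[150:270,240:400],None,fx=2.4,fy=3,interpolation=cv2.INTER_CUBIC)
b=cv2.resize(im2[150:255,140:290],None,fx=2.7,fy=360/105,interpolation=cv2.INTER_CUBIC)
cv2.imwrite('pics/s12c.png',np.hstack([a,b]))
E
```

```text
(no output)
```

View pics/s12c.png

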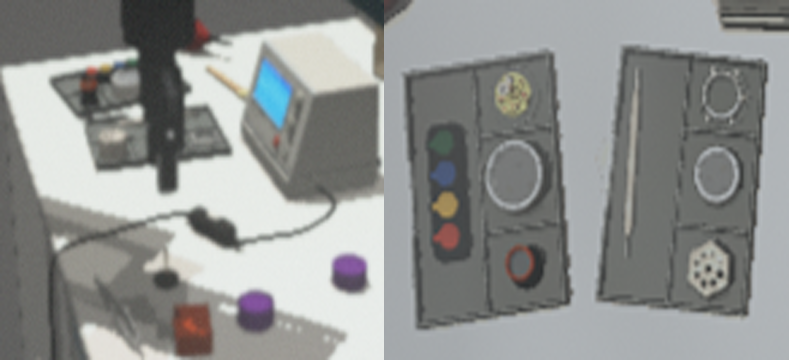

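All five parts show in their compartments: cups (445,190), large tin (514,175), loupe (522,265), small tin (717,173) and block (710,268). The red box and balance tack are where they stood.

```bash
python3 -c "
from plant import bot
print(bot.hand_in())"
```

```text
the job is handed in; nothing more can be done
None
```

Both trays were made up in the order asked and the job is handed in at about 31 s; the last pictures showed all five parts upright in their compartments, with the red box and balance tack where they stood.

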